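Snug a well plate with the cam clamp

TASK

Two identical cam clamps stand on the cabinet floor and only one holds a well plate. Turn the red-knobbed lever of that clamp counterclockwise (seen from above) just far enough that the cam takes up the gap and the plate visibly pushes the spring pad in, stopping well before the pad's green strip has all slid under the white cover, even for a moment. Let go of the lever there, and leave the empty clamp's lever where it is.

Things in the scene. Friction and masses are not known exactly. Their poses are not given: they have to be found in the camera images.
- plate_knob (a point): Top centre of the red knob of the loaded clamp: upright, 16 mm across, 44 to 82 mm above the table, on a flat arm at 36 to 44 mm. x axis points out along the lever, the upright pivot is 90 mm back along -x. Lever points along the plate's +y at its open stop, starts 0 to 0.25 rad from it, turns counterclockwise up to 2.3 rad. Takes 4 to 10 N at the knob, stays where left.
- plate_pad (a joint): How far (m) the loaded clamp's spring pad is pushed in by the plate: 0 free, 2 N per mm, stop at 0.012. Rubber-faced bar, 90 mm long; its green strip, 8 mm wide, slides under the white cover and is just hidden at 0.008 (overrun). It starts to move 20 to 70 degrees of lever turn from the open stop (differs each time), then gives 1 mm per 4 to 7 degrees.
- plate: White 24-well plate, 85.5 (x) by 127.8 (y) by 20 mm high, loose, flat on the 10 mm thick blue clamp base between end stops; origin centre of underside. +x points from cam to pad; 0.5 to 2 mm from the pad at the start. Lever pivot 56 to 69 mm from its origin along -x. Cam: brass disc, radius 22, centre 15 mm off the pivot, at the open stop 140 degrees clockwise of plate +x.
- spare_knob (a point): Top centre of the red knob of the empty clamp, which is identical but has no plate; its lever is at the open stop. Axes as for plate_knob. Not to be moved.
Mind the look-alikes: they are no part of the job. There is more than one size of the plate; the job needs the middle-sized.

How it is judged (in metres and radians):
At the end, for the whole second after the job is handed in: The plate lies flat (within 5 degrees) and still, held by the cam against the spring pad with the pad pushed in by 1.5 to 8 mm; the empty clamp's knob is within 15 mm of where it started (value of joint plate_pad between 0.0015 and 0.008 m and angle between plate's own z axis and vertical below 0.09 rad and linear speed of plate below 0.01 m/s and distance of spare_knob from where it was at the start of the episode below 0.015 m); the robot touches nothing.
It fails at once if overrun: the pad pushed in by more than 8 mm (green strip fully hidden) (value of joint plate_pad above 0.008 m).
It fails at once if the empty clamp's lever moved (knob more than 15 mm) (distance of spare_knob from where it was at the start of the episode above 0.015 m).
It also fails if it takes over 45 s, if anything falls off the work surface, if the arm or the gripper's body presses on something with over 40 N, if the wrist force passes 120 N, or if a joint passes its speed limit or range.

ROBOT

A 6-joint arm with a two-finger parallel gripper is mounted at the origin on the work surface. World frame = base frame: x ahead of the robot, y to its left, z up, the work surface at z = 0. Lengths are in mm, angles in degrees, forces in N, time in s.
With the tool pointing down it reaches from about 350 to 975 mm from the base axis. Payload 17.4 kg.
Tool frame: the origin (TCP) lies midway between the tips of the shut fingers; the grasp point (between the pads) lies 19 mm behind it (grip_depth is the z of the grasp point in the tool frame, in mm); z points along the fingers, y is the direction in which the jaws open and shut (so a half turn about z gives the same grasp; the last joint's range is limited). The gripper opens to 85 mm and grips with 20 to 120 N. Pads are 22 mm wide; open, the fingers measure 114 mm over their backs; the gripper's body (76 mm by 85 mm) begins 54 mm behind the grasp point. The pads swing forward as they close: fully open they stand 13 mm farther back than shut.
Start: joints at [-72.697, 6.646, 82.598, -0, 90.757, -2.166], TCP at [224.967, -636.413, 231.303] pointing down, gripper open.
Joint ranges: [-162.19, 162.19], [-47.58, 125.68], [4.15, 143.07], [-65.23, 245.23], [0.69, 171.88], [-170.13, 170.13]. Speed limits (degrees/s): [108.29, 108.29, 127.2, 180, 180, 180].

INTERFACE

Orientations are given as [roll, pitch, yaw] about the fixed x, y, z axes, in that order (R = Rz(yaw) Ry(pitch) Rx(roll)).
In Python, from cell import * gives the robot as it stands. The module is installed in compiled form; this text tells all that it offers.
- The arm moves only by the tool move_arm, never from a script. Its argument "rows" is a list of rows, each a list of 6 numbers: the shift along the tool's x, y, z in m, then the turn, a rotation vector about the tool's x, y, z in degrees. A call has 1 to 12 rows; each row is the pose to reach, as a shift and turn from the pose measured when the call began, along the tool's axes at that moment; what a row does not reach only later rows make up. A row lasts 1/12 s, in which the tool goes at most 41.7 mm and 7.16 degrees, less where a joint would pass 70% of its speed; a pose out of reach is approached as far as the arm can. A call with a gripper value outside its range is refused whole. "claw" is the opening, from 0 (shut) to 1 (fully open), set as the call begins (left out, the last holds). The fingers move at their own pace and stop on an object; "grip_force" is the grip in N (left out, the last holds). Time passes only in rows, so rows that repeat a pose let the fingers close. It gives the time, the measured TCP pose, the force and the opening at its end, in the units of the state.
- sense(): the state, without advancing time (a new reading comes with each control period).
- camera(name): name is "scene" or "top" or "wrist"; returns a dict with "img" (384x512x3 uint8, red, green, blue), "intrinsics" (3x3 intrinsics, pixels), "D" ([k1, k2, p1, p2, k3] as OpenCV has them; the pictures are not rectified), "rvec" (rotation vector, rad) and "tvec" (3), from world to camera coordinates, as OpenCV has them. Camera axes: x right, y down, z forward; pixel columns grow to the right and rows downward; lengths in mm; the calibration is good to about 2 mm. A picture is of the moment at which its call begins. There is no depth.
- close_job(): hands the job in, once; it reports no verdict.
The state is a dict: "time": time; "joint_positions": joint angles; "qvel": joint speeds; "effort": joint torques, N m; "ee_pos": TCP position; "ee_rot": TCP orientation; "ft_force": force on the tool from outside, world axes, zero at the start; "moment": the same for the moment, N m; "finger_gap": opening from 0.0 (shut) to 1.0 (fully open).
Only numpy, scipy, OpenCV 4.12 (cv2) and the standard library are available. Lean on these libraries where they do the work, as an engineer would, in place of code of your own. Each camera call takes 0.05 s, during which the arm holds its last target.

## Working session

There is one attempt and no reset: what is moved stays moved. The work goes in short steps, Python scripts to look and compute and a tool call to move; the robot and the scene stay as the last step left them, time stands still between calls to the robot, and variables do not carry over. Pictures are saved under pics/ and viewed, and the job is handed in when it is done.

Besides the shell and the picture viewer there is one more tool, called after ">>>" as a command line: name --pt "numbers of a row" for each row, then --argument value for the rest. move_arm: Moves the arm, as the interface text tells. Its arguments: {"type":"object","properties":{"rows":{"type":"array","items":{"type":"array","items":{"type":"number"}}},"claw":{"type":"number"},"grip_force":{"type":"number"}},"required":["rows"]}

```bash
mkdir -p pics
python3 - <<'E'
from cell import *
import cv2,pickle
s=sense();print({k:s[k] for k in('time','ee_pos','ee_rot','ft_force','finger_gap')})
for n in('scene','top','wrist'):
    c=camera(n);pickle.dump(c,open(f'pics/{n}0.pkl','wb'));cv2.imwrite(f'pics/{n}0.png',c['img'][:,:,::-1]);print(n,c['tvec'],c['rvec'],c['D'])
E
```

```text
{'time': 0.0, 'ee_pos': array([ 224.91945769, -636.2234085 ,  230.55741133]), 'ee_rot': array([-1.79932882e+02, -3.28218369e-03,  1.94696599e+01]), 'ft_force': array([0.25183115, 0.79647501, 0.2925324 ]), 'finger_gap': 0.9987169382830459}
scene [-434.36174417 -287.45985664 1113.90909397] [ 2.34533436  1.14709915 -0.34564444] [-0.00223851  0.          0.          0.          0.        ]
top [ 100.82671737  604.46723865 1010.04131803] [ 2.18593782 -2.15007529  0.12053393] [-0.07884065  0.          0.          0.          0.        ]
wrist [-673.67329799  -40.80611226  380.4181424 ] [-2.34809363  1.65956138  0.26383376] [-0.06427856  0.          0.          0.          0.        ]
```

View pics/scene0.png

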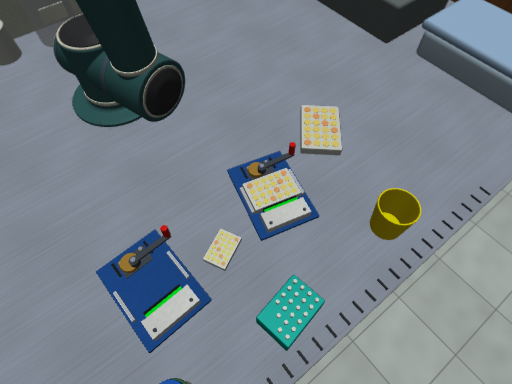

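View pics/top0.png

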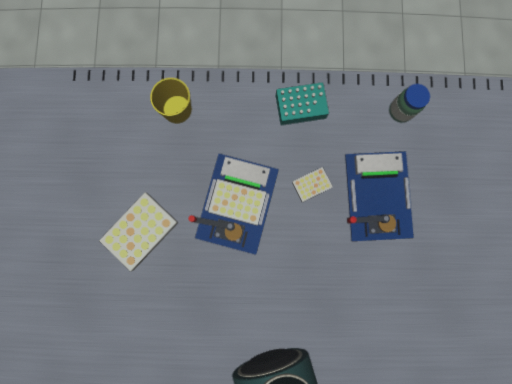

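View pics/wrist0.png

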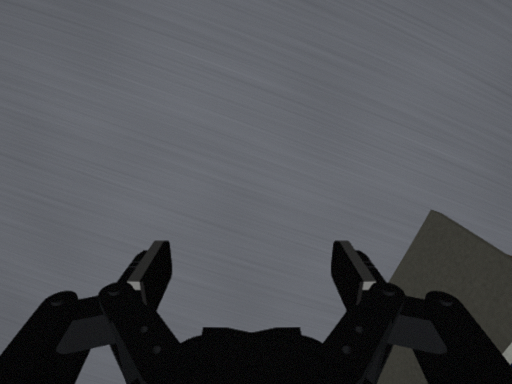

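The scene shows two clamps. In the top view the loaded one has its knob at about (193,218) and pivot at about (230,225). The empty one has its knob at (353,219). The loose plates are a large one at (138,232) and a small one at (312,184). The middle-sized plate at (238,202) is the one in the clamp. Next I'll check that choice in close crops and measure.

```bash
cat > h.py <<'E'
import cv2,numpy as np,pickle
def ray(c,px,z):
    K=np.array(c['intrinsics'],float);D=np.array(c['D'],float)
    u=cv2.undistortPoints(np.array([[px]],float),K,D)[0,0]
    R=cv2.Rodrigues(np.array(c['rvec'],float))[0];t=np.array(c['tvec'],float).ravel()
    o=-R.T@t;d=R.T@np.array([u[0],u[1],1.])
    return o+d*(z-o[2])/d[2]
def proj(c,P):
    return cv2.projectPoints(np.array(P,float).reshape(-1,1,3),np.array(c['rvec'],float),np.array(c['tvec'],float),np.array(c['intrinsics'],float),np.array(c['D'],float))[0].reshape(-1,2)
def ray2(cs,pxs):
    A=np.zeros((3,3));b=np.zeros(3)
    for c,p in zip(cs,pxs):
        a=ray(c,p,0);e=ray(c,p,100);d=(e-a)/np.linalg.norm(e-a);M=np.eye(3)-np.outer(d,d);A+=M;b+=M@a
    return np.linalg.solve(A,b)
def red(c):
    h=cv2.cvtColor(c['img'],cv2.COLOR_RGB2HSV)
    m=(((h[...,0]<6)|(h[...,0]>174))&(h[...,1]>190)&(h[...,2]>80)).astype(np.uint8)
    n,l,s,ce=cv2.connectedComponentsWithStats(m)
    return [(s[i].tolist(),ce[i].round(2).tolist()) for i in range(1,n) if s[i,4]>=8]
def crop(c,x,y,w,h,f,name):
    im=c['img'][y:y+h,x:x+w,::-1];cv2.imwrite('pics/'+name,cv2.resize(im,None,fx=f,fy=f,interpolation=cv2.INTER_CUBIC))
E
python3 - <<'E'
from h import *
S=pickle.load(open('pics/scene0.pkl','rb'));T=pickle.load(open('pics/top0.pkl','rb'))
print('S',red(S));print('T',red(T))
for p in red(T): print(ray(T,p[1],63))
for p in red(S): print(ray(S,p[1],63))
crop(T,180,145,110,115,5,'tc.png');crop(S,215,130,110,115,5,'sc.png')
E
```

```text
S [([290, 143, 5, 5, 23], [292.0, 144.83]), ([161, 226, 6, 6, 31], [163.42, 228.45])]
T []
[533.95037121 264.8843725   63.        ]
[ 537.56280684 -123.98083014   63.        ]
```

View pics/tc.png

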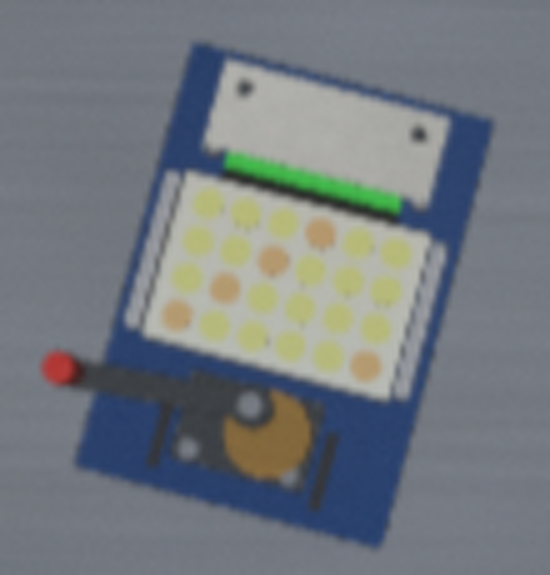

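View pics/sc.png

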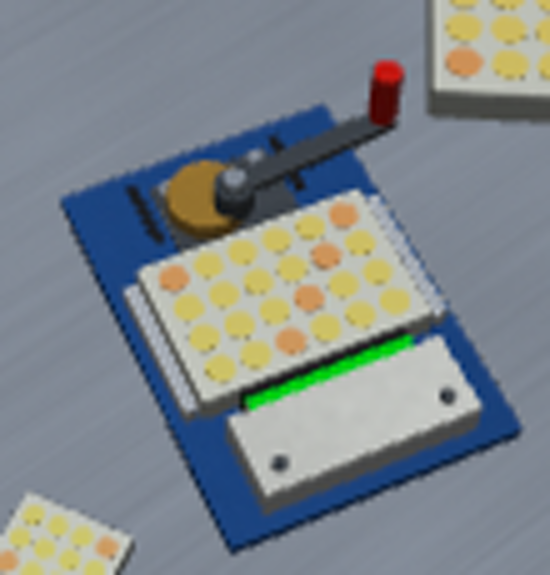

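The crops show the middle-sized plate in the loaded clamp. The knob is at top (191.8,218.4) and scene (292.8,143.6), the pivot at top (230.2,226), and the green strip is fully visible. Now to convert to positions.

Run:
```python
from h import *
S=pickle.load(open('pics/scene0.pkl','rb'));T=pickle.load(open('pics/top0.pkl','rb'))
t=lambda x,y:(x/5+180-.4,y/5+145-.4); s=lambda x,y:(x/5+215-.4,y/5+130-.4)
k=ray(T,t(59,367),82);k2=ray(S,s(389,68),82);print('knob',k,k2,ray2([T,S],[t(59,367),s(389,68)]))
p=ray(T,t(251,405),50);p2=ray(S,s(236,178),50);print('piv',p,p2,ray2([T,S],[t(251,405),s(236,178)]))
c=[ray(T,t(*q),30) for q in((188,172),(432,235),(390,400),(143,335))]
for i in range(4):print(c[i],np.linalg.norm(c[i]-c[i-1]))
m=np.mean(c,0);print('centre',m)
y=(c[0]-c[1]+c[3]-c[2]);print('plate y dir',np.degrees(np.arctan2(y[1],y[0])))
for a,b in((k,p),(k2,p2)):
  d=a-b;print('lever',np.hypot(*d[:2]),np.degrees(np.arctan2(d[1],d[0])))
```

```text
knob [545.26794964 258.42888033  82.        ] [541.21670247 257.72595466  82.        ] [544.16716708 256.65795197  85.87749957]
piv [530.27062547 169.63030698  50.        ] [529.42849415 167.17615415  50.        ] [529.59979911 168.6431632   49.13497128]
[646.46786754 204.74846655  30.        ] 84.23410266369294
[616.87841157  82.70016552  30.        ] 125.58393085272503
[534.64794386 102.29308941  30.        ] 84.53243452513445
[564.68334956 224.91469254  30.        ] 126.24651737224872
centre [590.66939313 153.6641035   30.        ]
plate y dir 76.30425107641007
lever 90.05612895244629 80.41369443714875
lever 91.31389942721475 82.58267541852933
```

The checks hold. The lever length measures 90 mm, the plate about 85 × 126 mm, and the knob is about 5° from the open stop. My plan is to straddle the knob loosely with the jaw axis along the tangent, and push it with the trailing pad along the arc, in steps.

```bash
cat >> h.py <<'E'
from scipy.spatial.transform import Rotation as Ro
PIV=np.array([530.,168.5])
def rows(s,targets):
    R0=Ro.from_euler('xyz',s['ee_rot'],degrees=True);p0=np.array(s['ee_pos'])
    for x,y,z,psi in targets:
        d=R0.inv().apply(np.array([x,y,z])-p0)/1000
        r=(R0.inv()*Ro.from_euler('xyz',[180,0,psi],degrees=True)).as_rotvec(degrees=True)
        print(np.round(d,4).tolist(),np.round(r,1).tolist())
def arc(th,z,off=0,r=90):  # tool centre at lever angle th, off mm ahead along tangent
    a=np.radians(th);q=PIV+r*np.array([np.cos(a),np.sin(a)])+off*np.array([-np.sin(a),np.cos(a)])
    return (q[0],q[1],z,th)
E
python3 - <<'E'
from cell import *
from h import *
rows(sense(),[(543.5,258,200,81.5)])
E
```

```text
[0.5984, -0.737, 0.0314] [-0.0, -0.0, -62.0]
```

>>> move_arm --pt "0.598 -0.737 0.031 0 0 -62" --pt "0.598 -0.737 0.031 0 0 -62" --pt "0.598 -0.737 0.031 0 0 -62" --pt "0.598 -0.737 0.031 0 0 -62" --pt "0.598 -0.737 0.031 0 0 -62" --pt "0.598 -0.737 0.031 0 0 -62" --pt "0.598 -0.737 0.031 0 0 -62" --pt "0.598 -0.737 0.031 0 0 -62" --pt "0.598 -0.737 0.031 0 0 -62" --pt "0.598 -0.737 0.031 0 0 -62" --pt "0.598 -0.737 0.031 0 0 -62" --pt "0.598 -0.737 0.031 0 0 -62" --claw 0.5

```text
time: 1.15
ee_pos: [392.4, -163.6, 215.1]
ee_rot: [180.0, -0.0, 81.4]
ft_force: [1.6, 0.7, 0.5]
finger_gap: 0.499
```

Run:
```python
from cell import *
from h import *
s=sense();print(s['time'],s['ee_pos'],s['ee_rot'],s['ft_force'],s['finger_gap']);rows(s,[(543.5,258,200,81.5)])
```

```text
1.15 [ 392.42253331 -163.62822841  215.07568374] [ 1.79988355e+02 -3.81725771e-02  8.14490031e+01] [1.57608901 0.65171378 0.45219347] 0.49936610664742387
[0.4394, 0.0867, 0.0154] [0.0, -0.0, -0.1]
```

>>> move_arm --pt "0.439 0.087 0.015 0 0 0" --pt "0.439 0.087 0.015 0 0 0" --pt "0.439 0.087 0.015 0 0 0" --pt "0.439 0.087 0.015 0 0 0" --pt "0.439 0.087 0.015 0 0 0" --pt "0.439 0.087 0.015 0 0 0" --pt "0.439 0.087 0.015 0 0 0" --pt "0.439 0.087 0.015 0 0 0" --pt "0.439 0.087 0.015 0 0 0" --pt "0.439 0.087 0.015 0 0 0" --pt "0.439 0.087 0.015 0 0 0" --pt "0.439 0.087 0.015 0 0 0"

```text
time: 2.15
ee_pos: [544.3, 262.1, 198.9]
ee_rot: [-179.9, -0.0, 81.6]
ft_force: [0.4, 0.6, -1.1]
finger_gap: 0.497
```

Run:
```python
from cell import *
from h import *
s=sense();print(s['time'],s['ee_pos'],s['ee_rot'],s['ft_force'],s['finger_gap']);rows(s,[(543.5,258,100,81.5),(543.5,258,52,81.5)])
for n in('wrist','top'):
    c=camera(n);cv2.imwrite(f'pics/{n}1.png',c['img'][:,:,::-1])
    if n=='wrist':
        pickle.dump(c,open('pics/w1.pkl','wb'))
        for r in red(c): print(r, ray(c,r[1],82))
        print(proj(c,[[543.5,258,82],[543.5,258,44],[530,168.5,50]]))
```

```text
2.15 [544.28854696 262.07611626 198.85444806] [-1.79912654e+02 -4.05389249e-02  8.16297383e+01] [ 0.37597062  0.62114714 -1.06001094] 0.4970979135379885
[-0.0042, -0.0, 0.0989] [-0.1, -0.0, 0.1]
[-0.0043, 0.0, 0.1469] [-0.1, -0.0, 0.1]
([243, 181, 16, 15, 179], [250.41, 187.54]) [542.2577521  259.52833874  82.        ]
[[251.89971671 188.8436581 ]
 [251.87762676 178.33162124]
 [251.51657324 253.22538739]]
```

View pics/wrist1.png

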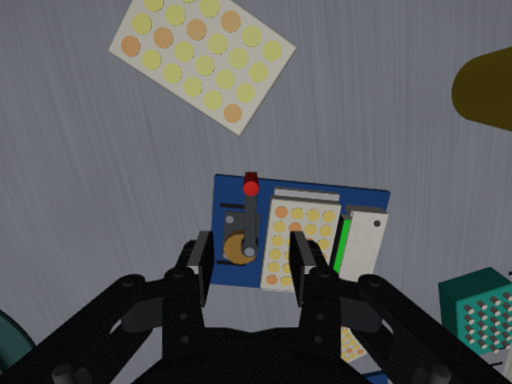

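The wrist view has the knob at (251,188), where my projection puts it, and the pivot at about (250,252). The position is confirmed, so I'm descending.

>>> move_arm --pt "-0.004 0 0.035 0 0 0" --pt "-0.004 0 0.07 0 0 0" --pt "-0.004 0 0.1 0 0 0" --pt "-0.004 0 0.12 0 0 0" --pt "-0.004 0 0.135 0 0 0" --pt "-0.004 0 0.145 0 0 0" --pt "-0.004 0 0.147 0 0 0" --pt "-0.004 0 0.147 0 0 0"

```text
time: 2.92
ee_pos: [542.8, 253.8, 52.6]
ee_rot: [-179.9, 0.0, 81.5]
ft_force: [0.2, -0.2, -0.3]
finger_gap: 0.504
```

Run:
```python
from cell import *
from h import *
s=sense();print(s['time'],s['ee_pos'],s['ee_rot'],s['ft_force'],s['finger_gap'])
ims=[]
for n in('wrist','scene','top'):
    c=camera(n);cv2.imwrite(f'pics/{n}2.png',c['img'][:,:,::-1]);ims.append(c['img'][:,:,::-1])
    pickle.dump(c,open(f'pics/{n}2.pkl','wb'))
cv2.imwrite('pics/m2.png',np.hstack([cv2.resize(ims[0],(400,300)),cv2.resize(ims[1][100:280,180:420],(400,300))]))
cv2.imwrite('pics/t2.png',cv2.resize(ims[2][120:270,150:350],(800,600)))
rows(s,[arc(t,52,0) for t in (86,91,96,101)])
```

```text
2.9167 [542.76410712 253.81859329  52.6316097 ] [-1.79927195e+02  2.64558150e-02  8.15104813e+01] [ 0.1804896  -0.17536828 -0.29622312] 0.5039936073167356
[0.0035, -0.0071, 0.0006] [-0.1, 0.0, -4.5]
[0.0025, -0.0149, 0.0006] [-0.1, 0.0, -9.5]
[0.0009, -0.0225, 0.0007] [-0.1, 0.0, -14.5]
[-0.0014, -0.0301, 0.0007] [-0.1, 0.0, -19.5]
```

View pics/m2.png

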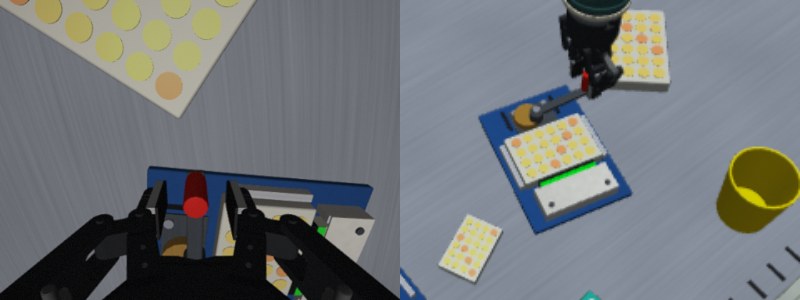

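View pics/t2.png

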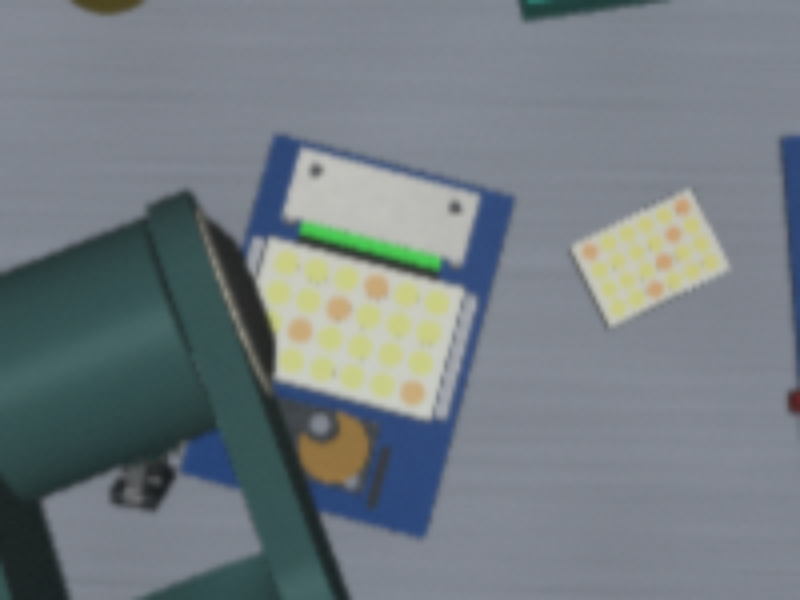

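The knob (195,205 in the left picture) sits between the pads, and the green strip is fully visible in both the top and scene views. I'll narrow the jaws to about 25 mm and start along the arc.

```bash
cat >> h.py <<'E'
def green(c,which):
    h=cv2.cvtColor(c['img'],cv2.COLOR_RGB2HSV).astype(int);g=c['img'].astype(int)
    x,y,w,hh={'top':(180,140,110,80),'scene':(240,180,80,55)}[which]
    r=g[y:y+hh,x:x+w]
    e=np.clip(r[...,1]-np.maximum(r[...,0],r[...,2]),0,None); e[e<25]=0
    return e.sum()/200.
E
python3 - <<'E'
from cell import *
from h import *
for n in('0','2'): print(n,[green(pickle.load(open(f'pics/{k}{n}.pkl','rb')),k) for k in('top','scene')])
rows(sense(),[arc(t,52,0) for t in np.arange(84,106.1,2.2)])
E
```

```text
0 [np.float64(61.73), np.float64(78.74)]
2 [np.float64(68.64), np.float64(81.105)]
[0.0029, -0.0044, 0.0019] [0.0, -0.0, -2.5]
[0.0027, -0.0079, 0.0019] [0.0, -0.0, -4.7]
[0.0024, -0.0113, 0.0019] [0.0, -0.0, -6.9]
[0.0019, -0.0147, 0.0019] [0.0, -0.0, -9.1]
[0.0013, -0.0181, 0.0019] [0.0, -0.0, -11.3]
[0.0005, -0.0215, 0.0019] [0.0, -0.0, -13.5]
[-0.0003, -0.0249, 0.0019] [0.0, -0.0, -15.7]
[-0.0013, -0.0282, 0.0019] [0.0, -0.0, -17.9]
[-0.0025, -0.0314, 0.0019] [0.0, -0.0, -20.1]
[-0.0037, -0.0347, 0.0019] [0.0, -0.0, -22.3]
[-0.0051, -0.0378, 0.0019] [0.0, -0.0, -24.5]
```

>>> move_arm --pt "0.003 -0.004 0.001 0 0 -2.5" --pt "0.003 -0.008 0.001 0 0 -4.7" --pt "0.0025 -0.011 0.001 0 0 -7" --pt "0.002 -0.0145 0.001 0 0 -9" --pt "0.0015 -0.018 0.001 0 0 -11.3" --pt "0.0005 -0.0215 0.001 0 0 -13.5" --pt "-0.0005 -0.025 0.001 0 0 -15.7" --pt "-0.0015 -0.028 0.001 0 0 -18" --pt "-0.0025 -0.0315 0.001 0 0 -20" --pt "-0.0035 -0.0345 0.001 0 0 -22.3" --pt "-0.005 -0.038 0.001 0 0 -24.5" --pt "-0.005 -0.038 0.001 0 0 -24.5" --claw 0.3

```text
time: 4.07
ee_pos: [505.3, 255.5, 54.2]
ee_rot: [179.8, -0.1, 106.2]
ft_force: [-0.2, 0.7, -0.2]
finger_gap: 0.298
```

```bash
cat > look.py <<'E'
import sys
from cell import *
from h import *
i=sys.argv[1];tg=eval(sys.argv[2])
s=sense();print(round(s['time'],2),s['ee_pos'].round(1),s['ee_rot'].round(1),s['ft_force'].round(1),round(s['finger_gap'],3))
q=s['ee_pos'][:2]-PIV;print('tool angle',np.degrees(np.arctan2(q[1],q[0])).round(1),'r',np.hypot(*q).round(1))
C={n:camera(n) for n in('wrist','scene','top')}
for n in C: pickle.dump(C[n],open(f'pics/{n}{i}.pkl','wb'))
print('green',green(C['top'],'top'),green(C['scene'],'scene'))
a=cv2.resize(C['wrist']['img'],(400,300));b=cv2.resize(C['scene']['img'][130:250,215:335],(300,300),interpolation=cv2.INTER_CUBIC)
t=cv2.resize(C['top']['img'][145:265,180:300],(300,300),interpolation=cv2.INTER_CUBIC)
cv2.imwrite(f'pics/m{i}.png',np.vstack([np.hstack([a,np.zeros((300,200,3),np.uint8)]),np.hstack([b,t])])[:,:,::-1])
rows(s,[arc(t,52,0) for t in tg])
E
python3 look.py 3 "np.arange(108,117,2)"
```

```text
4.07 [505.3 255.5  54.2] [ 1.798e+02 -1.000e-01  1.062e+02] [-0.2  0.7 -0.2] 0.298
tool angle 105.8 r 90.4
green 67.37 80.29
[-0.0005, -0.0034, 0.0022] [0.2, -0.1, -1.8]
[-0.0006, -0.0066, 0.0022] [0.2, -0.1, -3.8]
[-0.0009, -0.0097, 0.0022] [0.2, -0.0, -5.8]
[-0.0013, -0.0128, 0.0022] [0.2, -0.0, -7.8]
[-0.0018, -0.0159, 0.0022] [0.2, -0.0, -9.8]
```

View pics/m3.png

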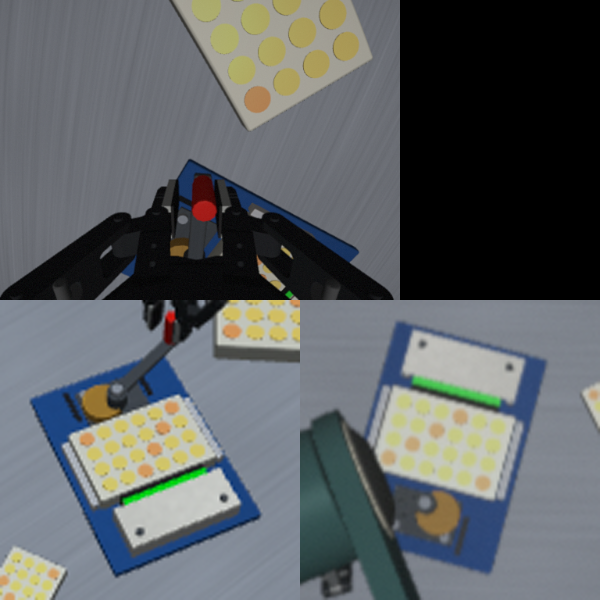

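The lever follows the tool, now at about 103°. The green strip is unchanged, so I'm continuing in steps of about 10°.

>>> move_arm --pt "-0.0005 -0.0034 0.002 0 0 -1.8" --pt "-0.0006 -0.0066 0.002 0 0 -3.8" --pt "-0.001 -0.0097 0.002 0 0 -5.8" --pt "-0.0013 -0.0128 0.002 0 0 -7.8" --pt "-0.0018 -0.016 0.002 0 0 -9.8" --pt "-0.0018 -0.016 0.002 0 0 -9.8"

```text
time: 4.72
ee_pos: [490.6, 249.2, 51.9]
ee_rot: [179.9, -0.0, 115.8]
ft_force: [0.6, 0.1, 0.5]
finger_gap: 0.301
```

```bash
python3 look.py 4 "np.arange(118,127,2)"
```

```text
4.72 [490.6 249.2  51.9] [179.9  -0.  115.8] [0.6 0.1 0.5] 0.301
tool angle 116.0 r 89.8
green 66.47 80.215
[0.0002, -0.0031, -0.0001] [0.1, -0.0, -2.2]
[0.0, -0.0063, -0.0001] [0.1, -0.0, -4.2]
[-0.0003, -0.0094, -0.0001] [0.1, -0.0, -6.2]
[-0.0007, -0.0125, -0.0001] [0.1, -0.0, -8.2]
[-0.0012, -0.0156, -0.0001] [0.1, -0.0, -10.2]
```

View pics/m4.png

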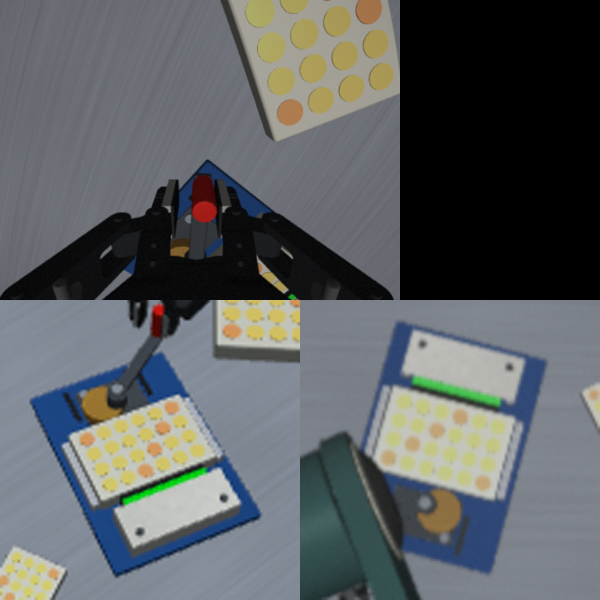

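The lever is at about 113°. The strip still shows fully and the plate hasn't moved.

>>> move_arm --pt "0 -0.003 0 0 0 -2.2" --pt "0 -0.0063 0 0 0 -4.2" --pt "-0.0003 -0.0094 0 0 0 -6.2" --pt "-0.0007 -0.0125 0 0 0 -8.2" --pt "-0.0012 -0.0156 0 0 0 -10.2" --pt "-0.0012 -0.0156 0 0 0 -10.2"

```text
time: 5.37
ee_pos: [477.1, 241.1, 51.6]
ee_rot: [179.9, 0.0, 125.9]
ft_force: [0.3, 0.7, -0.3]
finger_gap: 0.304
```

```bash
python3 look.py 5 "np.arange(128,137,2)"
```

```text
5.37 [477.1 241.1  51.6] [179.9   0.  125.9] [ 0.3  0.7 -0.3] 0.304
tool angle 126.1 r 89.8
green 61.26 72.845
[0.0001, -0.003, -0.0004] [0.1, 0.0, -2.1]
[-0.0, -0.0061, -0.0005] [0.1, 0.0, -4.1]
[-0.0003, -0.0093, -0.0005] [0.1, 0.0, -6.1]
[-0.0007, -0.0124, -0.0005] [0.1, 0.0, -8.1]
[-0.0012, -0.0155, -0.0005] [0.1, 0.0, -10.1]
```

View pics/m5.png

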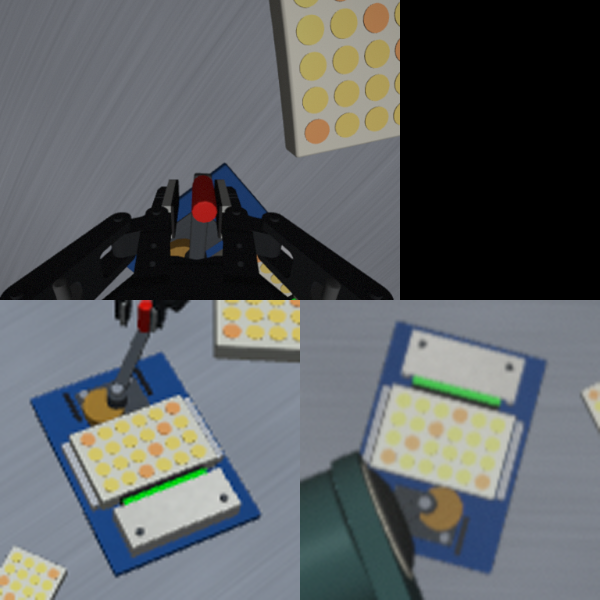

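The green area is down about 9% in both views, so the pad is in about 0.7 mm. The lever is at about 123°. Next is a step of 8°, which adds at most 2 mm.

>>> move_arm --pt "0 -0.003 0 0 0 -2.1" --pt "0 -0.0061 0 0 0 -4.1" --pt "-0.0003 -0.0093 0 0 0 -6.1" --pt "-0.0007 -0.0124 0 0 0 -8.1" --pt "-0.0007 -0.0124 0 0 0 -8.1" --pt "-0.0007 -0.0124 0 0 0 -8.1"

```text
time: 6.02
ee_pos: [467.5, 233.3, 51.4]
ee_rot: [180.0, 0.0, 133.7]
ft_force: [1.0, 0.9, 0.6]
finger_gap: 0.3
```

```bash
python3 look.py 6 "np.arange(136,145,2)"
```

```text
6.02 [467.5 233.3  51.4] [180.    0.  133.7] [1.  0.9 0.6] 0.3
tool angle 133.9 r 90.0
green 44.63 48.405
[-0.0001, -0.0032, -0.0006] [0.0, 0.0, -2.3]
[-0.0003, -0.0064, -0.0006] [0.0, 0.0, -4.3]
[-0.0005, -0.0095, -0.0006] [0.0, 0.0, -6.3]
[-0.0009, -0.0126, -0.0006] [0.0, 0.0, -8.3]
[-0.0014, -0.0157, -0.0006] [0.0, 0.0, -10.3]
```

View pics/m6.png

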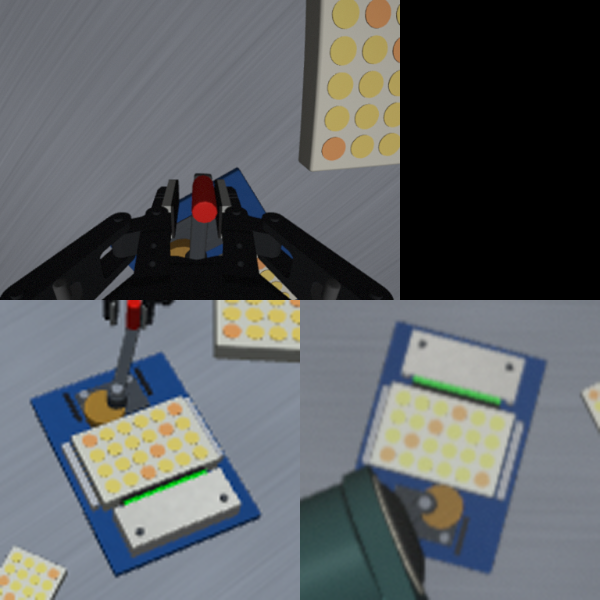

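The top view gives about 2.6 mm of push and the scene view about 3.2 mm. One more 3° step should bring it to about 3.6 mm, near the middle of the band.

>>> move_arm --pt "0 -0.0025 0 0 0 -1.5" --pt "-0.0002 -0.0045 0 0 0 -3" --pt "-0.0002 -0.0045 0 0 0 -3" --pt "-0.0002 -0.0045 0 0 0 -3"

```text
time: 6.5
ee_pos: [464.5, 230.3, 51.4]
ee_rot: [180.0, 0.0, 136.7]
ft_force: [1.9, 2.7, -0.0]
finger_gap: 0.303
```

```bash
python3 look.py 7 "[134]"
python3 - <<'E'
from h import *
c=pickle.load(open('pics/wrist7.pkl','rb'));print(red(c))
E
```

```text
6.5 [464.5 230.3  51.4] [180.    0.  136.7] [ 1.9  2.7 -0. ] 0.303
tool angle 136.7 r 90.0
green 38.7 39.705
[-0.0001, 0.0042, -0.0006] [0.0, 0.0, 2.7]
[([246, 256, 33, 29, 713], [261.74, 270.32])]
```

View pics/m7.png

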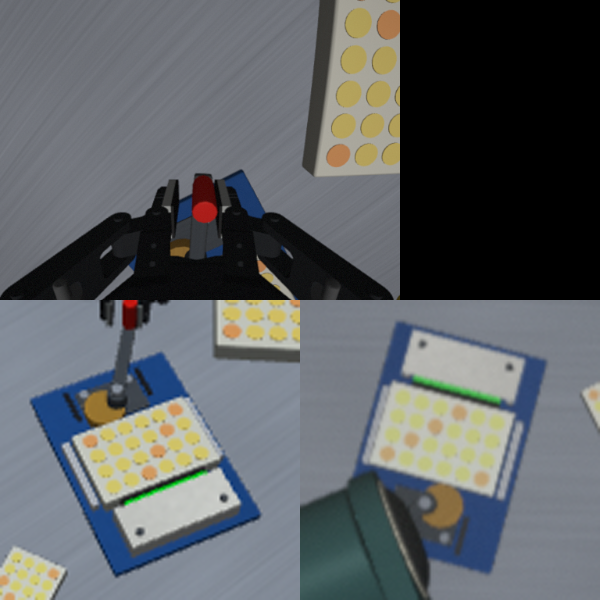

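The estimate is now 3.4 to 4.1 mm. I'm stopping here, opening the jaws, centring on the knob and lifting.

>>> move_arm --pt "0 0 0 0 0 0" --pt "0 0.002 0 0 0 0" --pt "0 0.004 0 0 0 0" --pt "0 0.004 0 0 0 0" --pt "0 0.004 0 0 0 0" --pt "0 0.004 -0.01 0 0 0" --pt "0 0.004 -0.03 0 0 0" --pt "0 0.004 -0.06 0 0 0" --pt "0 0.004 -0.1 0 0 0" --pt "0 0.004 -0.14 0 0 0" --pt "0 0.004 -0.15 0 0 0" --pt "0 0.004 -0.15 0 0 0" --claw 0.5

```text
time: 7.65
ee_pos: [468.2, 233.6, 206.2]
ee_rot: [179.6, 0.2, 136.7]
ft_force: [0.4, 0.4, -0.6]
finger_gap: 0.5
```

```bash
python3 look.py 8 "[134]"
python3 - <<'E'
from h import *
c=pickle.load(open('pics/wrist8.pkl','rb'))
for r in red(c):
  k=ray(c,r[1],82);print(r,k,np.degrees(np.arctan2(*(k[:2]-PIV)[::-1])))
for n in('scene0','scene8'): print([r[1] for r in red(pickle.load(open(f'pics/{n}.pkl','rb')))])
E
```

```text
7.65 [468.2 233.6 206.2] [179.6   0.2 136.7] [ 0.4  0.4 -0.6] 0.5
tool angle 133.5 r 89.7
green 39.99 38.82
[0.0007, -0.0017, 0.1542] [0.4, 0.2, 2.7]
([244, 172, 14, 15, 170], [250.38, 178.72]) [465.312486   236.38499724  82.        ] 133.61836528652188
[[292.0, 144.83], [163.42, 228.45]]
[[266.35, 131.35], [163.42, 228.45]]
```

View pics/m8.png

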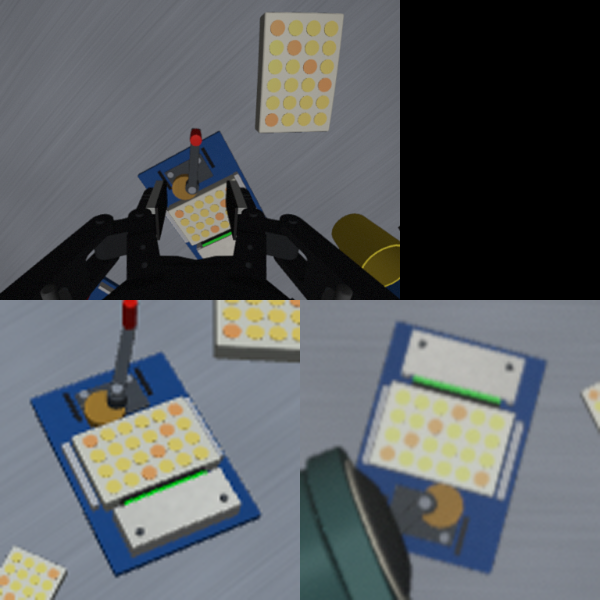

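The lever stayed at about 133.6°, roughly half the green strip still shows, and the spare knob's pixel is unchanged. Nothing is touching the robot, so I'm handing the job in.

```bash
python3 -c "
from cell import *
print(close_job())"
```

```text
the job is handed in; nothing more can be done
None
```

I turned the loaded clamp's lever counterclockwise to about 57° from its open stop, let go, lifted clear and handed the job in at about 8 s. No verdict came back. I did it by straddling the knob loosely and pushing it along its arc in steps, checking the green strip after each one.

My last checks, taken after letting go:
- **Pad travel:** the green area puts it at about 3.3 mm in the top view and 4.1 mm in the scene view. The two differ by about 0.8 mm, but both are well inside 1.5 to 8 mm.
- **After release:** the strip reading did not change beyond noise, and the lever stayed where I left it.
- **Plate:** it looked flat and seated against the pad. I judged this by eye and did not measure its tilt.
- **Empty clamp:** its knob is at exactly the same pixel in the scene camera as at the start.
- **Contact:** the wrist force was under 1 N with the tool lifted about 150 mm clear.

No check failed.

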